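# Shut and lock the slide gate of the dry-topping hopper

### The arm

A 6-joint arm with a two-finger parallel gripper is mounted at the origin on the work surface. World frame = base frame: x ahead of the robot, y to its left, z up, the work surface at z = 0. Lengths are in m, angles in rad, forces in N, time in s.
With the tool pointing down it reaches from about 0.35 to 0.975 m from the base axis. Payload 4.9 kg.
Tool frame: the origin (TCP) lies midway between the tips of the shut fingers; the grasp point (between the pads) lies 19 mm behind it; z points along the fingers, y is the direction in which the jaws open and shut (so a half turn about z gives the same grasp; the last joint's range is limited). The gripper opens to 85 mm and grips with 20 to 120 N. Pads are 22 mm wide; open, the fingers measure 114 mm over their backs; the gripper's body (76 mm by 85 mm) begins 54 mm behind the grasp point. The pads swing forward as they close: fully open they stand 13 mm farther back than shut.
Start: joints at [-1.28, 0.053, 1.613, -0, 1.476, -0.119], TCP at [0.249, -0.573, 0.231] pointing down, gripper open.
Joint ranges: [-3.01, 3.01], [-1.01, 2.22], [0.06, 2.58], [-1.02, 4.17], [0.09, 2.62], [-3.14, 3.14]. Speed limits (rad/s): [2.57, 2.57, 3.14, 3.14, 3.14, 3.14].

### API

Orientations are given as a rotation vector (axis times angle).
In Python, from station import ctrl gives the robot as it stands.
- The arm moves only by the tool apply_moves, never from a script. Its argument "rows" is a list of rows, each a list of 6 numbers: the shift along the tool's x, y, z in cm, then the turn, a rotation vector about the tool's x, y, z in units of 5 degrees (1.0 is 5 degrees). In form: [[x, y, z, rx, ry, rz], ...]. A call has 1 to 20 rows; each row is the pose to reach, as a shift and turn from the pose measured when the call began, along the tool's axes at that moment; what a row does not reach only later rows make up. A row lasts 1/10 s, in which the tool goes at most 50 mm and 8.59 degrees, less where a joint would pass 70% of its speed; a pose out of reach is approached as far as the arm can. A call with a gripper value outside its range is refused whole. "grip" is the closure, from 0 (fully open) to 1 (shut), set as the call begins (left out, the last holds). The fingers move at their own pace and stop on an object; "squeeze" is the grip in N (left out, the last holds). Time passes only in rows, so rows that repeat a pose let the fingers close. It gives the time, the measured TCP pose, the force and the opening at its end, in the units of the state.
- ctrl.get_obs(): the state, without advancing time (a new reading comes with each control period).
- ctrl.get_image(name): name is "scene" or "top" or "wrist"; returns a dict with "color" (384x512x3 uint8, blue, green, red), "mtx" (3x3 intrinsics, pixels), "rvec" (rotation vector, rad) and "tvec" (3), from world to camera coordinates, as OpenCV has them. Camera axes: x right, y down, z forward; pixel columns grow to the right and rows downward; lengths in m; the calibration is good to about 2 mm. A picture is of the moment at which its call begins. There is no depth.
- ctrl.finish_job(): hands the job in, once; it reports no verdict.
The state is a dict: "t": time; "q": joint angles; "dq": joint speeds; "effort": joint torques, N m; "tool_pos": TCP position; "tool_rot": TCP orientation; "contact_force": force on the tool from outside, world axes, zero at the start; "wrist_torque": the same for the moment, N m; "opening": finger opening in m.
Only numpy, scipy, OpenCV 4.12 (cv2) and the standard library are available. Lean on these libraries where they do the work, as an engineer would, in place of code of your own. Each camera call takes 0.05 s, during which the arm holds its last target.

### The job

The dry-topping hopper has been emptied and its slide gate still stands locked open; shut and lock it for the refill. Push the lever of the slotted locking disc until its slot lines up with the flat gate bar, push the bar through by the round pad on its end until the gate is fully home, then push the lever well over again, to either side, so that the disc locks the bar. Do it all by pushing with the fingertips or the outside of the fingers: take neither lever nor bar between the fingers, and leave everything else standing where it is.

Things in the scene. Friction and masses are not known exactly. Their poses are not given: they have to be found in the camera images.
- hopper: Fixed steel hopper on four legs, 320 mm high. Origin on the counter below the middle of the locking disc. Its +y is the level direction in which the gate bar is pushed in, towards the square hopper body (150 mm wide, from y = +125 to +275 mm); z is up; +x points roughly away from the robot. A steel end plate, 110 mm wide along x, 178 mm high, stands right behind the disc (y = +8 to +18 mm).
- disc_centre (a point): Middle of the locking disc, on the bar's axis, 130 mm above the counter; axes as hopper. The disc is an upright steel plate facing along y, 84 mm across, 6 mm thick, with a slot 42 x 13 mm. The flat level bar, 36 x 7 mm, runs along y through the slot. It has two 18 mm long round necks; the disc turns only when one of them is in it (gate fully open or fully home).
- lock_disc (a joint): Angle of the disc about the hopper's y, rad. 0: lever upright, slot level, lined up with the bar (which passes within 0.15 rad of that). Positive: lever leans to the hopper's +x; negative: to its -x. Stops at -0.7 and +0.7; starts between -0.68 and -0.4. Stays where it is left (friction 0.15 N m), no detent. The knob rises as it comes upright: follow its arc.
- lever_knob (a point): Centre of the black ball knob, 22 mm across, on the end of the disc's lever, a rod 9 mm thick that stands out of the disc's rim; 85 mm from the disc's centre. The point turns with the disc: its z points outwards along the lever, its y along the bar.
- gate_bar (a joint): Travel of the gate bar along the hopper's +y, m: 0 fully open (drawn out), 0.08 fully home against its stop. Friction about 3 N, no spring, stays where it is left.
- bar_pad (a point): Middle of the outer face (towards the hopper's -y, the face to push) of the round black pad on the bar's end. The pad is 52 mm across, 16 mm thick along y, and centred on the bar, 130 mm above the counter. The face is 200 mm from the disc's centre with the gate open, 120 mm with it home. Axes as the hopper; moves with the bar.
- catch_tub: Loose clear square tub, 96 x 96 x 80 mm, standing under the hopper's outlet between its legs. Origin under its centre. Leave it.
- jar_small: Loose glass jar with a brass-coloured lid, 64 mm across, 85 mm high, near the gate bar on its far side. Origin under its centre. Leave it.
- jar_large: Loose glass jar with a brass-coloured lid, 90 mm across, 125 mm high. Origin under its centre. Leave it.
- cup_stack: Loose stack of white plastic cups, 87 mm across, 130 mm high, on the robot's side of the gate bar. Origin under its centre. Leave it.
- jigger: Loose steel double-cone measure, 48 mm across, 85 mm high, on the robot's side of the gate channel. Origin under its centre. Leave it.
- shaker: Loose steel shaker, 86 mm across, 182 mm high. Origin under its centre. Leave it.
- scoop: Loose steel scoop with a black handle, 180 mm long, 27 mm high, lying on the counter. Origin under the middle of its pan. Leave it.

How it is judged:
On the way, in this order (a step that is already met when the one before it is completed fails the run):
1. the disc's slot is lined up with the bar, the gate still open (value of joint lock_disc between -0.15 and 0.15 rad and value of joint gate_bar below 0.012 m), for 0.2 s.
2. the gate bar is pushed through the slot, fully home (value of joint gate_bar above 0.075 m), for 0.2 s.
3. the disc is turned across the bar again ((value of joint lock_disc below -0.35 rad or value of joint lock_disc above 0.35 rad) and value of joint gate_bar above 0.073 m), for 0.2 s.
At the end, for the whole second after the job is handed in: The gate bar is home (joint gate_bar above 0.073 m of 0.08) and the disc stands across it (joint lock_disc beyond 0.35 rad to either side) (all of step 3); the robot touches nothing.
It fails at once if the lever is taken between the fingers (x of the grasp point in the frame of lever_knob between -0.008 and 0.008 m and y of the grasp point in the frame of lever_knob between -0.008 and 0.008 m and z of the grasp point in the frame of lever_knob between -0.04 and 0.009 m).
It fails at once if the gate bar or its pad is taken between the fingers (x of the grasp point in the frame of bar_pad between -0.012 and 0.012 m and y of the grasp point in the frame of bar_pad between 0.003 and 0.185 m and z of the grasp point in the frame of bar_pad between -0.016 and 0.012 m).
It fails at once if the catch tub is shifted by more than 25 mm, lifted or knocked over (distance of catch_tub from where it was at the start of the episode above 0.025 m or angle between catch_tub's own z axis and vertical above 0.4 rad).
It fails at once if something among the gate's parts (small jar, cups, jigger) is shifted by more than 25 mm, lifted or knocked over (distance of any of jar_small, cup_stack, jigger from where it was at the start of the episode above 0.025 m or angle between any of jar_small, cup_stack, jigger's own z axis and vertical above 0.4 rad).
It fails at once if something else on the counter (large jar, shaker, scoop) is shifted by more than 25 mm, lifted or knocked over (distance of any of jar_large, shaker, scoop from where it was at the start of the episode above 0.025 m or angle between any of jar_large, shaker, scoop's own z axis and vertical above 0.4 rad).
It also fails if it takes over 61 s, if anything falls off the work surface, if the arm or the gripper's body presses on something with over 40 N, if the wrist force passes 120 N, or if a joint passes its speed limit or range.

## Working session

There is one attempt and no reset: what is moved stays moved. The work goes in short steps, Python scripts to look and compute and a tool call to move; the robot and the scene stay as the last step left them, time stands still between calls to the robot, and variables do not carry over. Pictures are saved under pics/ and viewed, and the job is handed in when it is done.

Besides the shell and the picture viewer there is one more tool, called after "Request:" as name(argument=value, ...) on one line, values as JSON. apply_moves: Moves the arm, as the interface text tells. Its arguments: {"type":"object","properties":{"rows":{"type":"array","items":{"type":"array","items":{"type":"number"}}},"grip":{"type":"number"},"squeeze":{"type":"number"}},"required":["rows"]}

```bash
mkdir -p pics; ls; python3 - <<'E'
from station import ctrl
import cv2,numpy as np
o=ctrl.get_obs();print({k:np.round(v,3).tolist() for k,v in o.items()})
for n in("scene","top"):
    d=ctrl.get_image(n);cv2.imwrite(f"pics/{n}0.png",d["color"]);print(n,d["mtx"].tolist(),np.ravel(d["rvec"]),np.ravel(d["tvec"]))
E
```

```text
pics
{'t': 0.0, 'q': [-1.28, 0.053, 1.614, 0.0, 1.476, -0.119], 'dq': [0.002, -0.0, 0.001, 0.0, -0.001, 0.001], 'effort': [0.002, -39.369, -37.017, -0.0, 0.007, 0.0], 'tool_pos': [0.249, -0.573, 0.23], 'tool_rot': [-3.074, -0.639, 0.0], 'contact_force': [0.73, 0.227, 0.503], 'wrist_torque': [0.025, 0.015, -0.014], 'opening': 0.086}
scene [[357.51194830578146, 0.0, 251.7694040829084], [0.0, 357.51194830578146, 194.30388176417804], [0.0, 0.0, 1.0]] [ 0.98454943  2.3800897  -1.15640217] [ 0.37133669 -0.13451973  1.63522755]
top [[427.01509624451023, 0.0, 246.45517657702752], [0.0, 427.01509624451023, 196.87175681545372], [0.0, 0.0, 1.0]] [ 2.19413718 -2.15862834  0.12052427] [-0.01141587  0.54055244  1.45611853]
```

View pics/scene0.png

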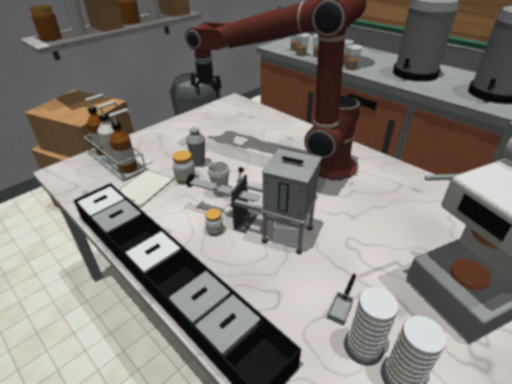

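View pics/top0.png

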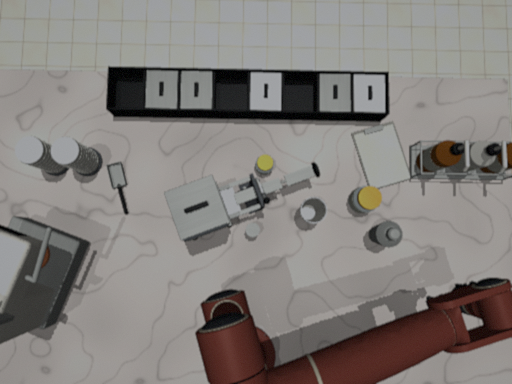

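```bash
python3 - <<'E'
import cv2
a=cv2.imread("pics/top0.png")[130:260,150:410];cv2.imwrite("pics/topz.png",cv2.resize(a,None,fx=3,fy=3,interpolation=2))
a=cv2.imread("pics/scene0.png")[115:255,160:330];cv2.imwrite("pics/scz.png",cv2.resize(a,None,fx=4,fy=4,interpolation=2))
E
```

```text
(no output)
```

View pics/topz.png

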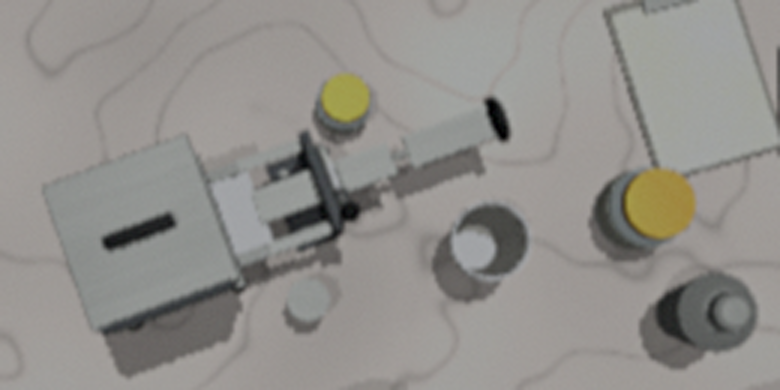

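View pics/scz.png

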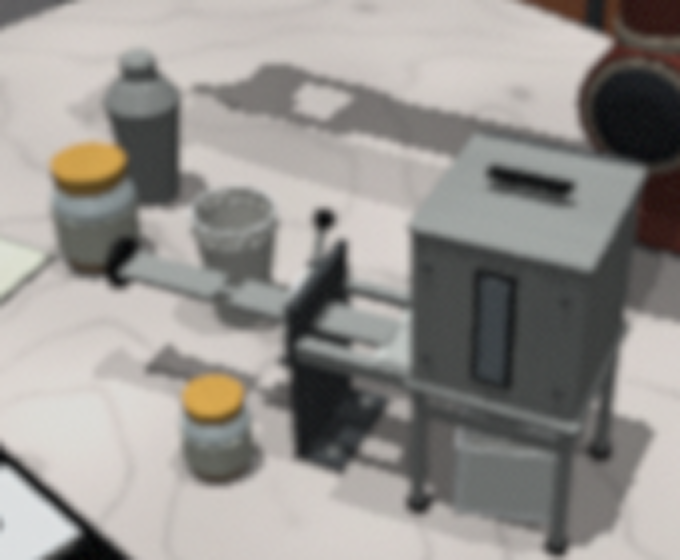

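```bash
cat > h.py <<'E'
import cv2,numpy as np
C={"scene":([[357.51194830578146,0,251.7694040829084],[0,357.51194830578146,194.30388176417804],[0,0,1]],[0.98454943,2.3800897,-1.15640217],[0.37133669,-0.13451973,1.63522755]),
"top":([[427.01509624451023,0,246.45517657702752],[0,427.01509624451023,196.87175681545372],[0,0,1]],[2.19413718,-2.15862834,0.12052427],[-0.01141587,0.54055244,1.45611853])}
def cam(c):
    if isinstance(c,str):c=C[c]
    K,r,t=[np.array(v,float) for v in c];return K,cv2.Rodrigues(r.ravel())[0],t.ravel()
def ray(c,p):
    K,R,t=cam(c);d=R.T@np.linalg.inv(K)@[p[0],p[1],1];return -R.T@t,d/np.linalg.norm(d)
def onz(c,p,z):
    o,d=ray(c,p);return o+d*(z-o[2])/d[2]
def tri(*cps):
    A=0;b=0;rs=[ray(*cp) for cp in cps]
    for o,d in rs:
        M=np.eye(3)-np.outer(d,d);A=A+M;b=b+M@o
    x=np.linalg.solve(A,b);return x,[np.linalg.norm((np.eye(3)-np.outer(d,d))@(x-o)) for o,d in rs]
def proj(c,X):
    K,R,t=cam(c);return cv2.projectPoints(np.atleast_2d(np.array(X,float)),R@np.eye(3) if 0 else cv2.Rodrigues(R)[0],t,K,None)[0][:,0]
E
python3 - <<'E'
from h import *
np.set_printoptions(precision=4,suppress=True)
T=lambda x,y:(150+(x+.5)/3-.5,130+(y+.5)/3-.5)
S=lambda x,y:(160+(x+.5)/4-.5,115+(y+.5)/4-.5)
c=np.array([onz("top",T(*p),.32) for p in[(43,187),(187,135),(243,285),(100,330)]])
print(c,np.linalg.norm(c-np.roll(c,1,0),axis=1),c.mean(0))
print("pad",tri(("top",T(498,119)),("scene",S(123,260))))
print("knob",tri(("top",T(347,211)),("scene",S(323,217))))
for n,p,z in[("jar_s",(346,98),.085),("jigger",(308,301),.085),("cups",(491,241),.13),("jarL",(661,203),.125),("shaker",(732,311),.182)]:print(n,onz("top",T(*p),z))
print("scoop",onz("top",(118,180),.01))
E
```

```text
[[0.5213 0.23   0.32  ]
 [0.5723 0.0979 0.32  ]
 [0.4337 0.0431 0.32  ]
 [0.3904 0.1733 0.32  ]] [0.1427 0.1416 0.1491 0.1372] [0.4794 0.1361 0.32  ]
pad (array([ 0.6234, -0.2246,  0.1284]), [np.float64(0.0015982549072172999), np.float64(0.0015982549072174003)])
knob (array([ 0.5149, -0.0588,  0.203 ]), [np.float64(0.0004224685728754616), np.float64(0.00042246857287548344)])
jar_s [ 0.6527 -0.0625  0.085 ]
jigger [ 0.425  -0.0231  0.085 ]
cups [ 0.4915 -0.2179  0.13  ]
jarL [ 0.5362 -0.4034  0.125 ]
shaker [ 0.4196 -0.4582  0.182 ]
scoop [0.5942 0.4493 0.01  ]
```

```bash
cat >> h.py <<'E'
D=np.array([.552,-.046,0]);u=np.array([-.371,.929,0]);u/=np.linalg.norm(u)
H=np.column_stack([[u[1],-u[0],0],u,[0,0,1]])
def toh(p):return H.T@(np.asarray(p)-D)
def goal(*hs):
    from station import ctrl
    o=ctrl.get_obs();R=cv2.Rodrigues(np.array(o["tool_rot"],float))[0];p=np.array(o["tool_pos"])
    Rg=np.column_stack([H[:,0],-H[:,1],[0,0,-1]])
    print("t",round(o["t"],2),"h-pos mm",(toh(p)*1e3).round(1),"F(h)",(H.T@np.array(o["contact_force"])).round(2),"rot5",(cv2.Rodrigues(R.T@Rg)[0].ravel()*180/np.pi/5).round(2),"open",round(o["opening"],4),"q",np.round(o["q"],2))
    for h in hs:print(h,"->",(R.T@(D+H@np.array(h)-p)*100).round(2))
E
python3 - <<'E'
from h import *
goal((-.095,-.003,.33),(-.095,-.003,.20))
E
```

```text
t 0.1 h-pos mm [-476.8 -376.7  230.2] F(h) [-0.23 -0.37  0.89] rot5 [-0.02 -0.    0.34] open 0.0856 q [-1.28  0.05  1.61  0.    1.48 -0.12]
(-0.095, -0.003, 0.33) -> [ 39.29 -36.23  -9.91]
(-0.095, -0.003, 0.2) -> [ 39.28 -36.21   3.09]
```

Request:
apply_moves(rows=[[0,0,-5,0,0,0],[0,0,-10,0,0,0],[2,-2,-11,0,0,0.3],[5,-4.6,-11,0,0,0.3],[8.5,-8,-11,0,0,0.3],[12,-11,-11,0,0,0.3],[15.5,-14.3,-11,0,0,0.3],[19,-17.5,-11,0,0,0.3],[22.5,-20.7,-11,0,0,0.3],[26,-24,-11,0,0,0.3],[29.5,-27.2,-11,0,0,0.3],[33,-30.4,-11,0,0,0.3],[36,-33.2,-11,0,0,0.3],[38,-35,-10.5,0,0,0.3],[39.3,-36.2,-10,0,0,0.3],[39.3,-36.2,-10,0,0,0.3],[39.3,-36.2,-10,0,0,0.3]], grip=1)

```text
t: 1.8
tool_pos: [0.4649, -0.0842, 0.3305]
tool_rot: [-3.082, -0.6, 0.002]
contact_force: [0.0, 0.8, -0.2]
opening: 0.0003
```

```bash
python3 - <<'E'
from h import *
from station import ctrl
goal((-.095,-.003,.2))
for n in("wrist","top","scene"):
    d=ctrl.get_image(n);cv2.imwrite(f"pics/{n}1.png",d["color"])
    if n=="wrist":np.savez("w1.npz",**d)
E
```

```text
t 1.8 h-pos mm [-95.1  -3.2 330.5] F(h) [ 0.31  0.7  -0.17] rot5 [-0.02  0.01  0.05] open 0.0003 q [-0.34 -0.36  1.82  0.    1.68  0.85]
(-0.095, -0.003, 0.2) -> [2.000e-02 1.000e-02 1.305e+01]
```

View pics/wrist1.png

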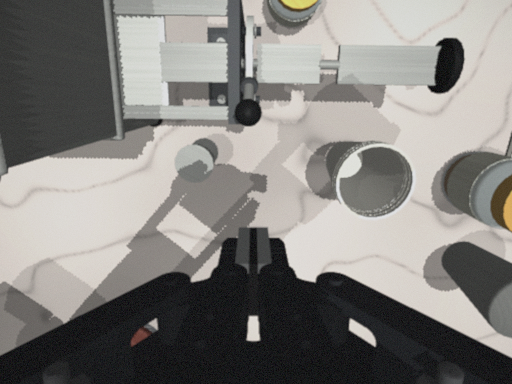

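View pics/scene1.png

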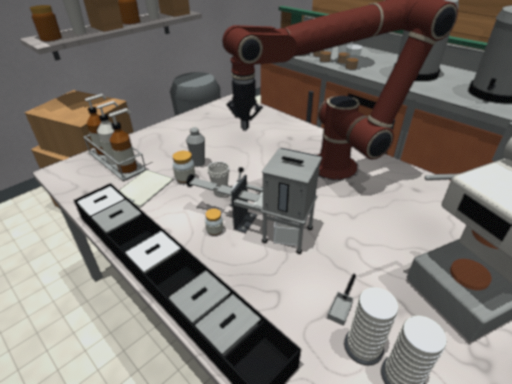

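```bash
python3 - <<'E'
from h import *
np.set_printoptions(precision=1,suppress=True)
d=np.load("w1.npz");w=(d["mtx"],d["rvec"],d["tvec"])
g=d["color"].astype(int).max(2);m=(g<45).astype(np.uint8)
n,l,s,c=cv2.connectedComponentsWithStats(m)
for i in range(1,n):
    if s[i][4]>150:print(s[i],c[i])
T=lambda x,y:(150+(x+.5)/3-.5,130+(y+.5)/3-.5)
S=lambda x,y:(160+(x+.5)/4-.5,115+(y+.5)/4-.5)
print("knob",toh(tri((w,(248,112)),("scene",S(323,217)),("top",T(347,211)))[0])*1e3, toh(onz(w,(248,112),.203))*1e3)
for p in[(270,45),(270,82),(410,46),(410,84),(235,2),(235,125)]:print(p,toh(onz(w,p,.1335))*1e3)
print("pad",toh(onz(w,(450,65),.13))*1e3,toh(onz(w,(450,39),.156))*1e3,toh(onz(w,(438,65),.13))*1e3)
for n,p,z in(("cup",(373,180),.13),("jig",(193,163),.085),("jar",(294,0),.085)):print(n,toh(onz(w,p,z))*1e3)
E
python3 -c "
import cv2
a=cv2.imread('pics/wrist1.png')[0:140,200:500];cv2.imwrite('pics/w1z.png',cv2.resize(a,None,fx=2.6,fy=2.6,interpolation=2))"
```

```text
[ 429   39   34   54 1163] [447.9  64.8]
[235  92  26  33 499] [247.1 111.6]
[    0   228   512   156 41670] [252.2 334.6]
knob [-39.3   1.8 202.9] [-39.4   1.6 203. ]
(270, 45) [ 20.  -18.4 133.5]
(270, 82) [-13.9 -19.  133.5]
(410, 46) [  19.7 -153.1  133.5]
(410, 84) [ -15.1 -157.8  133.5]
(235, 2) [ 56.9  14.9 133.5]
(235, 125) [-56.1  16.1 133.5]
pad [   3.  -196.4  130. ] [  22.7 -178.   156. ] [   3.  -184.6  130. ]
cup [-114.5 -132.9  130. ]
jig [-106.1   70.1   85. ]
jar [ 70.8 -45.2  85. ]
```

View pics/w1z.png

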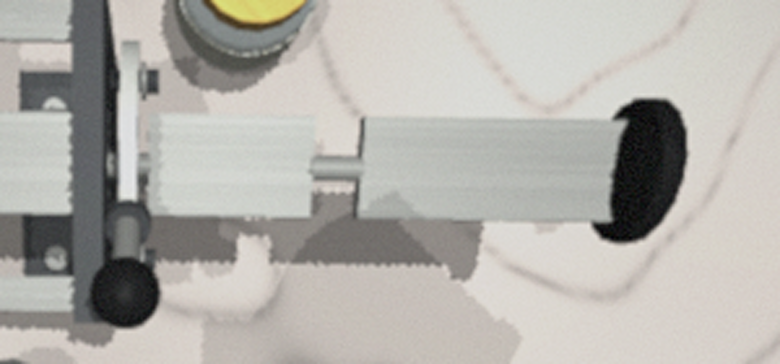

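```bash
echo 'D=D+H@np.array([.0025,.0015,0])' >> h.py; python3 -c "
from h import *
goal((-.09,-.003,.197),(-.03,-.003,.197))"
```

```text
t 1.95 h-pos mm [-97.9  -5.5 331.1] F(h) [-1.03  0.24  0.86] rot5 [-0.02 -0.    0.03] open -0.0001 q [-0.34 -0.36  1.82  0.    1.68  0.85]
(-0.09, -0.003, 0.197) -> [ 0.78 -0.23 13.41]
(-0.03, -0.003, 0.197) -> [ 6.78 -0.22 13.41]
```

Request:
apply_moves(rows=[[0,-0.2,4,0,0,0],[0,-0.2,8,0,0,0],[0,-0.2,11,0,0,0],[0,-0.2,13.3,0,0,0],[0.5,-0.2,13.3,0,0,0],[1.5,-0.2,13.3,0,0,0],[2.3,-0.2,13.3,0,0,0],[3,-0.2,13.3,0,0,0],[3.5,-0.2,13.3,0,0,0],[4,-0.2,13.3,0,0,0],[4.5,-0.2,13.3,0,0,0],[5,-0.2,13.3,0,0,0],[5.5,-0.2,13.3,0,0,0],[6,-0.2,13.3,0,0,0],[6.4,-0.2,13.3,0,0,0],[6.4,-0.2,13.3,0,0,0]])

```text
t: 3.55
tool_pos: [0.5242, -0.0589, 0.1979]
tool_rot: [-3.083, -0.597, -0.001]
contact_force: [0.2, 0.6, -0.5]
opening: 0.0002
```

```bash
python3 - <<'E'
from h import *
from station import ctrl
goal((-.025,-.003,.197))
d=ctrl.get_image("wrist");cv2.imwrite("pics/wrist2.png",d["color"]);np.savez("w2.npz",**d)
a=ctrl.get_image("scene")["color"][115:255,160:330];cv2.imwrite("pics/sc2.png",cv2.resize(a,None,fx=4,fy=4,interpolation=2))
E
```

```text
t 3.55 h-pos mm [-33.1  -3.1 197.9] F(h) [ 0.46  0.5  -0.5 ] rot5 [-0.02 -0.01  0.03] open 0.0002 q [-0.25 -0.16  1.87  0.    1.43  0.93]
(-0.025, -0.003, 0.197) -> [ 0.81 -0.01  0.09]
```

View pics/wrist2.png

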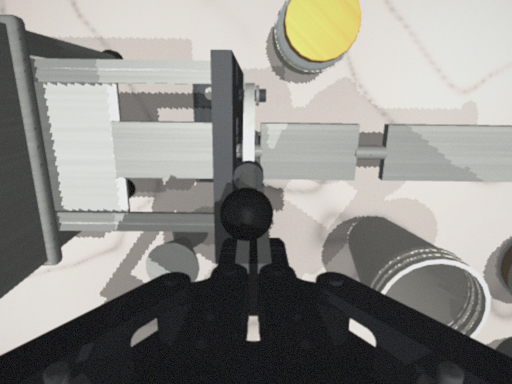

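View pics/sc2.png

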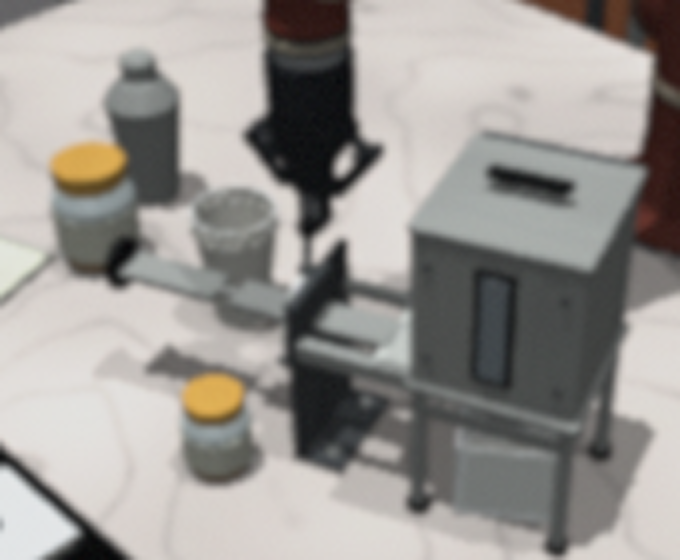

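```bash
python3 - <<'E'
from h import *
d=np.load("w2.npz");w=(d["mtx"],d["rvec"],d["tvec"])
for z in(.2,.21,.214):print(z,toh(onz(w,(246,213),z))*1e3)
for p in[(300,123),(300,181),(450,125),(450,182)]:print("bar",toh(onz(w,p,.1335))*1e3)
E
```

```text
0.2 [-15.91760399   0.49860256 200.        ]
0.21 [-12.21092377   0.27382154 210.        ]
0.214 [-1.07282517e+01  1.83909138e-01  2.14000000e+02]
bar [ 19.26034287 -31.86070636 133.5       ]
bar [-18.14961882 -33.4485185  133.5       ]
bar [  18.3332899  -125.60503806  133.5       ]
bar [ -18.48860572 -131.77582265  133.5       ]
```

Request:
apply_moves(rows=[[0.5,0,0,0,0,0],[1,0,0,0,0,0],[1.05,0,0,0,0,0],[1.05,0,0,0,0,0],[1.05,0,0,0,0,0],[1.05,0,0,0,0,0],[0,0,0,0,0,0],[-3,0,0,0,0,0],[-5,0,0,0,0,0],[-5,0,-3,0,0,0],[-5,0,-6,0,0,0],[-5,0,-6,0,0,0]])

```text
t: 4.85
tool_pos: [0.4789, -0.0787, 0.2629]
tool_rot: [3.082, 0.596, 0.013]
contact_force: [0.7, -0.3, 0.0]
opening: 0.0001
```

```bash
python3 - <<'E'
from h import *
from station import ctrl
goal((-.0,-.28,.26),(0,-.24,.122),(0,-.14,.122))
d=ctrl.get_image("wrist");cv2.imwrite("pics/wrist3.png",d["color"]);np.savez("w3.npz",**d)
g=d["color"].astype(int).max(2);m=(g<45).astype(np.uint8)
n,l,s,c=cv2.connectedComponentsWithStats(m)
w=(d["mtx"],d["rvec"],d["tvec"])
for i in range(1,n):
    if s[i][4]>150:print(s[i],c[i],toh(onz(w,c[i],.215))*1e3)
E
```

```text
t 4.85 h-pos mm [-82.6  -4.7 262.9] F(h) [ 0.49 -0.54  0.05] rot5 [ 0.05 -0.09  0.02] open 0.0001 q [-0.32 -0.31  1.89  0.    1.55  0.87]
(-0.0, -0.28, 0.26) -> [ 8.2  27.54  0.46]
(0, -0.24, 0.122) -> [ 8.1  23.49 14.24]
(0, -0.14, 0.122) -> [ 8.12 13.49 14.2 ]
[ 226    0   38  145 1517] [242.54317732  72.79828609] [ -1.30790498   1.39439158 215.        ]
[ 464   47   48   65 1978] [491.54095046  78.64357937] [  -4.01076238 -137.34576462  215.        ]
[    0   228   512   156 41604] [252.67551197 334.59338044] [-172.87980072   -4.59447003  215.        ]
```

View pics/wrist3.png

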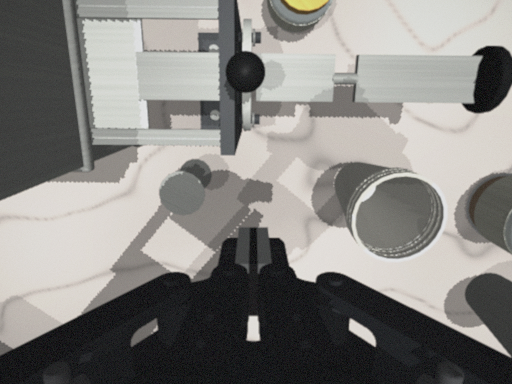

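Request:
apply_moves(rows=[[1,4,0,0,0,0],[3,8,0,0,0,0],[5,12,0,0,0,0],[6,16,0,0,0,0],[7,20,0,0,0,0],[8.1,24,0.4,0,0,0],[8.1,25.2,2,0,0,0],[8.1,25.2,5,0,0,0],[8.1,25.2,8,0,0,0],[8.1,25.2,11,0,0,0],[8.1,25.2,13.5,0,0,0],[8.1,25.2,14.2,0,0,0],[8.1,25.2,14.2,0,0,0],[8.1,25.2,14.2,0,0,0]])

```text
t: 6.3
tool_pos: [0.6482, -0.282, 0.1204]
tool_rot: [3.083, 0.596, 0.01]
contact_force: [-0.1, -0.6, 1.2]
opening: -0.0002
```

```bash
python3 - <<'E'
from h import *
from station import ctrl
goal((0,-.22,.122),(0,-.14,.122),(0,-.134,.122))
d=ctrl.get_image("wrist");cv2.imwrite("pics/wrist4.png",d["color"]);np.savez("w4.npz",**d)
E
```

```text
t 6.3 h-pos mm [  -0.7 -256.3  120.4] F(h) [-0.32 -0.55  1.24] rot5 [ 0.03 -0.07  0.03] open -0.0002 q [-0.52  0.32  1.5   0.    1.32  0.67]
(0, -0.22, 0.122) -> [ 0.08 -3.63 -0.17]
(0, -0.14, 0.122) -> [  0.1  -11.63  -0.2 ]
(0, -0.134, 0.122) -> [  0.1  -12.23  -0.2 ]
```

View pics/wrist4.png

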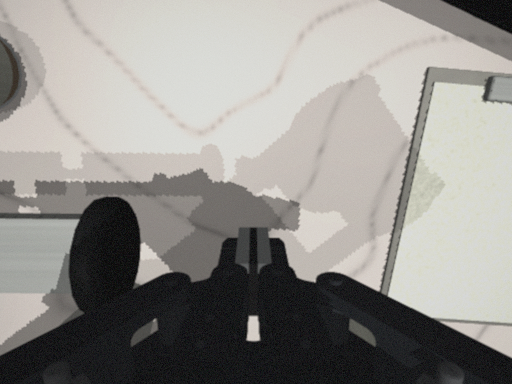

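Request:
apply_moves(rows=[[0.1,-1.5,0,0,0,0],[0.1,-2.8,0,0,0,0],[0.1,-3.5,0,0,0,0],[0.1,-4.2,0,0,0,0],[0.1,-4.9,0,0,0,0],[0.1,-5.6,0,0,0,0],[0.1,-6.3,0,0,0,0],[0.1,-7,0,0,0,0],[0.1,-7.6,0,0,0,0],[0.1,-8.2,0,0,0,0],[0.1,-8.2,0,0,0,0]])

```text
t: 7.45
tool_pos: [0.6185, -0.2048, 0.121]
tool_rot: [3.083, 0.597, 0.01]
contact_force: [-0.2, -0.9, 0.3]
opening: -0.0003
```

```bash
python3 - <<'E'
from h import *
from station import ctrl
goal((0,-.14,.122),(0,-.134,.122))
d=ctrl.get_image("wrist");cv2.imwrite("pics/wrist5.png",d["color"]);np.savez("w5.npz",**d)
E
```

```text
t 7.45 h-pos mm [   0.4 -173.6  121. ] F(h) [-0.57 -0.77  0.31] rot5 [ 0.03 -0.07  0.03] open -0.0003 q [-0.43  0.2   1.64  0.    1.29  0.75]
(0, -0.14, 0.122) -> [-0.03 -3.36 -0.11]
(0, -0.134, 0.122) -> [-0.03 -3.96 -0.11]
```

View pics/wrist5.png

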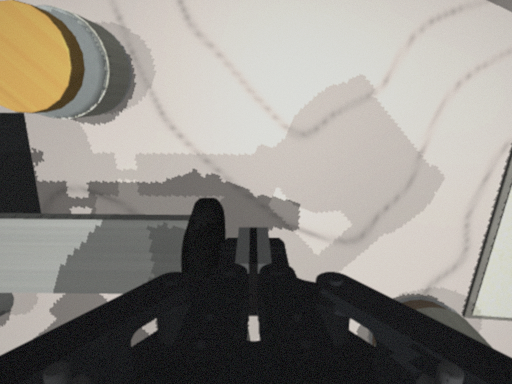

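Request:
apply_moves(rows=[[0,-0.6,0,0,0,0],[0,-1.2,0,0,0,0],[0,-1.8,0,0,0,0],[0,-2.4,0,0,0,0],[0,-3,0,0,0,0],[0,-3.4,0,0,0,0],[0,-3.6,0,0,0,0],[0,-3.6,0,0,0,0]])

```text
t: 8.3
tool_pos: [0.6041, -0.1709, 0.1203]
tool_rot: [-3.084, -0.598, -0.006]
contact_force: [0.1, -0.8, 0.5]
opening: 0.0003
```

```bash
python3 - <<'E'
from h import *
goal((0,-.134,.122))
E
```

```text
t 8.3 h-pos mm [  -0.4 -136.8  120.3] F(h) [-0.23 -0.78  0.51] rot5 [ 0.01 -0.05  0.04] open 0.0003 q [-0.4   0.15  1.7   0.    1.29  0.79]
(0, -0.134, 0.122) -> [ 0.04 -0.28 -0.17]
```

Continue in fine steps until the stop shows as force.

Request:
apply_moves(rows=[[0,-0.1,0,0,0,0],[0,-0.2,0,0,0,0],[0,-0.3,0,0,0,0]])

```text
t: 8.6
tool_pos: [0.6032, -0.1686, 0.1204]
tool_rot: [3.083, 0.598, 0.007]
contact_force: [4.1, -5.4, -0.9]
opening: 0.0003
```

Request:
apply_moves(rows=[[0,-0.1,0,0,0,0],[0,-0.2,0,0,0,0]])

```text
t: 8.8
tool_pos: [0.6032, -0.1687, 0.1205]
tool_rot: [3.079, 0.596, 0.009]
contact_force: [6.1, -9.0, -3.5]
opening: 0.0001
```

Request:
apply_moves(rows=[[0,-0.1,0,0,0,0],[0,-0.2,0,0,0,0]])

```text
t: 9.0
tool_pos: [0.6033, -0.1688, 0.1206]
tool_rot: [3.074, 0.595, 0.012]
contact_force: [8.0, -10.1, -4.5]
opening: 0.0003
```

Request:
apply_moves(rows=[[0,0,0,0,0,0],[0,1,0,0,0,0],[0,4,0,0,0,0],[0,6,-2,0,0,0],[0,6,-6,0,0,0],[0,6,-10,0,0,0],[-4,5,-15,0,0,0],[-8,2,-17,0,0,0],[-10,-2,-17,0,0,0],[-10,-6,-17,0,0,0],[-10,-10,-17,0,0,0],[-10,-13,-17,0,0,0],[-10,-13.1,-17,0,0,0],[-10,-13.1,-17,0,0,0]])

```text
t: 10.4
tool_pos: [0.4597, -0.0828, 0.2883]
tool_rot: [3.074, 0.597, 0.011]
contact_force: [-0.5, -0.9, 0.3]
opening: -0.0002
```

```bash
python3 - <<'E'
from h import *
from station import ctrl
goal((-.05,-.003,.193),(.02,-.003,.193),(.03,-.003,.19))
d=ctrl.get_image("wrist");cv2.imwrite("pics/wrist6.png",d["color"]);np.savez("w6.npz",**d)
E
```

```text
t 10.4 h-pos mm [-101.9   -1.5  288.3] F(h) [-0.84 -0.65  0.28] rot5 [ 0.13 -0.06  0.04] open -0.0002 q [-0.33 -0.37  1.9  -0.01  1.61  0.85]
(-0.05, -0.003, 0.193) -> [5.14 0.07 9.56]
(0.02, -0.003, 0.193) -> [12.14  0.09  9.59]
(0.03, -0.003, 0.19) -> [13.14  0.09  9.9 ]
```

View pics/wrist6.png

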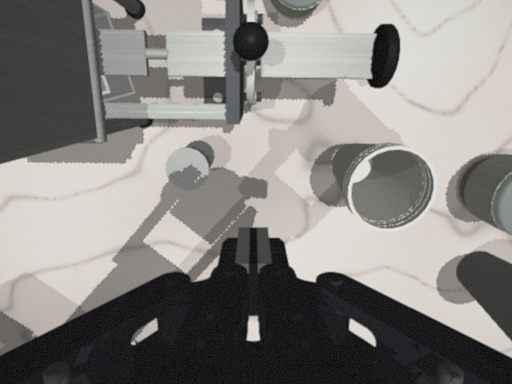

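```bash
python3 - <<'E'
from h import *
d=np.load("w6.npz");w=(d["mtx"],d["rvec"],d["tvec"])
o=np.load("w1.npz");v=(o["mtx"],o["rvec"],o["tvec"])
a=toh(onz(w,(386,56),.13))*1e3;b=toh(onz(v,(447.9,64.8),.13))*1e3;print(a,b,a-b)
E
```

```text
[   0.74709214 -117.67730598  130.        ] [   0.72452023 -195.80698345  130.        ] [2.25719058e-02 7.81296775e+01 0.00000000e+00]
```

Request:
apply_moves(rows=[[2,0.1,4,0,0,0],[4,0.1,8,0,0,0],[5.1,0.1,9.7,0,0,0],[6,0.1,9.7,0,0,0],[7,0.1,9.7,0,0,0],[7.6,0.1,9.7,0,0,0],[8.2,0.1,9.7,0,0,0],[8.8,0.1,9.7,0,0,0],[9.4,0.1,9.7,0,0,0],[10,0.1,9.7,0,0,0],[10.6,0.1,9.7,0,0,0],[11.2,0.1,9.7,0,0,0],[11.8,0.1,9.7,0,0,0],[12.4,0.1,9.7,0,0,0],[12.4,0.1,9.7,0,0,0],[12.4,0.1,9.7,0,0,0]])

```text
t: 12.05
tool_pos: [0.5766, -0.0385, 0.192]
tool_rot: [3.075, 0.596, 0.012]
contact_force: [-1.2, -1.0, -0.8]
opening: -0.0
```

```bash
python3 - <<'E'
from h import *
from station import ctrl
goal()
d=ctrl.get_image("wrist");cv2.imwrite("pics/wrist7.png",d["color"]);np.savez("w7.npz",**d)
E
```

```text
t 12.05 h-pos mm [ 23.1  -3.7 192. ] F(h) [-1.48 -0.49 -0.81] rot5 [ 0.12 -0.07  0.03] open -0.0 q [-0.19 -0.04  1.77 -0.01  1.4   1.  ]
```

View pics/wrist7.png

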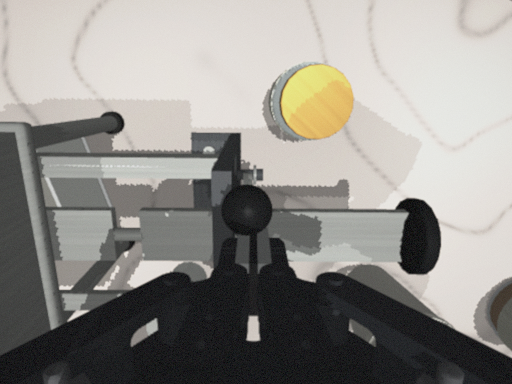

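Request:
apply_moves(rows=[[0,0,0,0,0,0],[-1.5,0,0,0,0,0],[-5,0,0,0,0,0],[-8,0,-2,0,0,0],[-11,0,-6,0,0,0],[-12.5,0,-10,0,0,0],[-12.5,0,-11,0,0,0],[-12.5,0,-11,0,0,0],[-12.5,0,-11,0,0,0]])

```text
t: 13.0
tool_pos: [0.4596, -0.0841, 0.3006]
tool_rot: [3.075, 0.596, 0.012]
contact_force: [0.1, -0.4, -0.9]
opening: -0.0002
```

```bash
python3 - <<'E'
from h import *
from station import ctrl
goal()
d=ctrl.get_image("wrist");cv2.imwrite("pics/wrist8.png",d["color"])
w=(d["mtx"],d["rvec"],d["tvec"])
g=d["color"].astype(int).max(2);n,l,s,c=cv2.connectedComponentsWithStats((g<45).astype(np.uint8))
for i in range(1,n):
    if s[i][4]>150:print(s[i],c[i],toh(onz(w,c[i],.2))*1e3,toh(onz(w,c[i],.13))*1e3)
a=ctrl.get_image("scene")["color"][115:255,160:330];cv2.imwrite("pics/sc8.png",cv2.resize(a,None,fx=4,fy=4,interpolation=2))
E
```

```text
t 13.0 h-pos mm [-102.4   -2.6  300.6] F(h) [-0.1  -0.4  -0.92] rot5 [ 0.12 -0.07  0.03] open -0.0002 q [-0.34 -0.38  1.88 -0.    1.63  0.85]
[ 363   28   28   59 1158] [377.22366149  56.50086356] [ -6.60794066 -89.9966988  200.        ] [   1.25421006 -115.75803235  130.        ]
[    0   228   512   156 41654] [252.49709512 334.58500984] [-236.92951713   -3.43697793  200.        ] [-295.3560639    -4.28561663  130.        ]
```

View pics/wrist8.png

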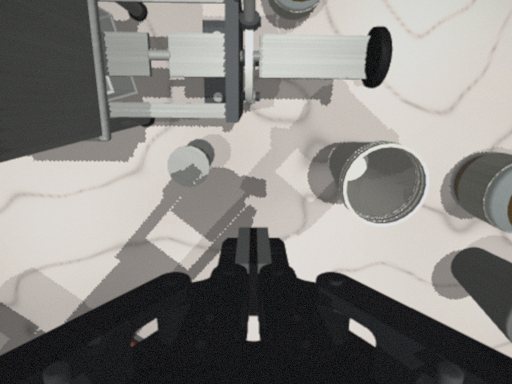

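View pics/sc8.png

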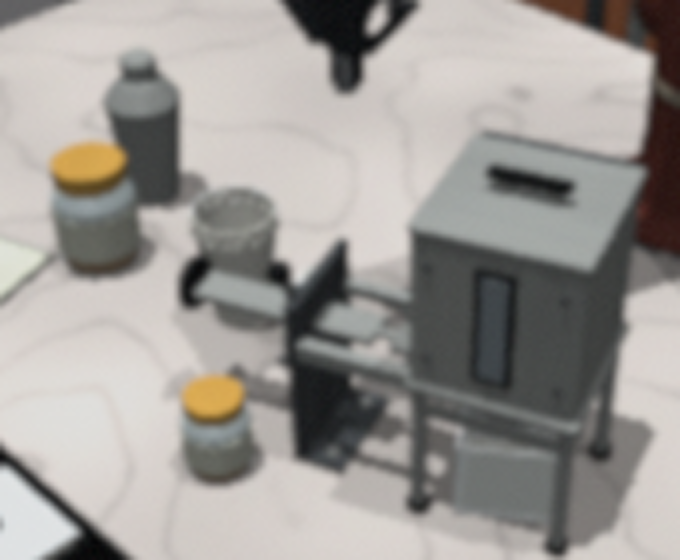

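```bash
python3 - <<'E'
from h import *
from station import ctrl
d=ctrl.get_image("wrist");w=(d["mtx"],d["rvec"],d["tvec"])
x,e=tri((w,(251,11)),("scene",(160+278/4-.4,115+272/4-.4)));h=toh(x)*1e3;print(h,e,np.arctan2(h[0],h[2]-130))
print(ctrl.finish_job())
E
```

```text
[ 25.89550801  -5.87389387 186.91440861] [np.float64(0.005278242824808491), np.float64(0.005278242824808521)] 0.42699616525475254
the job is handed in; nothing more can be done
None
```

The gate bar is pushed home, the disc is turned across it to the +x side, and I handed the job in at about 13 s of the 61 s allowed.

I used shut fingers throughout. They pushed the lever knob upright, pushed the bar pad in until it stopped, then pushed the lever over to +x and backed off clear.

**Slot lined up:** the knob stood within about 1 mm of the bar's axis, close to 0 rad, while the gate was still open.

**Bar home:** the push ended against a hard stop at about 13 N. The wrist pictures gave 78 mm of travel, or about 80 mm when measured again after locking. The disc then turned freely, which it can only do with a neck in it.

**Disc across the bar:** the final push ended with the fingertips at x = +23 mm. With the 22 mm contact offset measured earlier, that puts the disc at about 0.5 rad.

**A check that disagreed:** just before hand-in, the knob triangulated from the wrist and scene pictures gave 0.43 rad. It had a poor residual of 5 mm and a radius too small for the lever, probably because the end plate partly hid the knob in the scene view. Both values are beyond the required 0.35, but the exact angle is uncertain. I handed in from the same script that printed it, so I did not re-measure.

**Other objects:** nothing near the gate appears moved by eye in the last pictures. The large jar and shaker also look unmoved. I did not look at the scoop again, but the arm never went near it. The contact force after backing off was about 1 N, which is sensor noise.

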